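# Roll a cap strip home on a row of sample tubes

### The job

The strip of eight blue caps is only lying loose on the tubes in the red-ended rack. Take the hand roller from its stand and roll its wheel firmly along the whole strip until all eight caps are pushed fully home (about 12 to 20 N of pressure; never 45 N, which would crack the tubes). Touch the rack with nothing but the roller, hang the roller upright in its stand again and let go of it, and leave the tip box, bottle and jar alone.

Things in the scene. Friction and masses are not known exactly. Their poses are not given: they have to be found in the camera images.
- roller_grip (a point): Centre of the hand roller's upright green square handle (28 x 28 mm, 64 mm tall; this point is 32 mm above its foot). z up, x the rolling direction; a half turn about z looks the same. About 0.26 kg. Below the handle: aluminium shoulder plate, 30 (x) x 70 (y) x 6 mm, underside 40 mm below this point; then a fork, 42 mm wide in y; then the wheel, lowest point 86 mm below this point.
- roller_wheel (a joint): Turn of the roller's wheel, rad, 0 at the start, either sign. Free-turning black rubber wheel with yellow hub, 40 mm diameter, 30 mm wide, axle along the roller's y, 66 mm below roller_grip.
- stand: White roller stand, fixed. Origin: centre of its underside. Base 80 (x) x 90 (y) x 6 mm; two upright walls along x, 56 mm long, 10 mm thick, inner faces at y = -25 and +25 mm, tops 58 mm up. The roller hangs between them, shoulder plate lying on both wall tops, its x along the stand's x (either way round); roller_grip is then over the origin, 98 mm above the work surface.
- rack: Rack with red ends on a grey foot (90 x 230 x 12 mm), fixed. Origin: centre of the foot's underside; length along y. Eight tubes along y at x = 0, closed by a strip of eight blue caps, each 20 (x) x 20.5 (y) x 6 mm, spaced 22 mm, cap0 at y = -77 to cap7 at y = +77 mm; the strip ends at y = -87 and +87 mm. The red ends stay 10 mm below the seated cap tops.
- row (a point): Point on the rack's fixed foot frame, 77 mm above the rack's origin: NOT the true cap height. The foot is locked and does not give, but its height and slope differ each time and are not reported: seated cap tops are 71 to 83 mm above the work surface at mid-row, and the row slopes up to 0.04 rad along y, either way (3.5 mm at the ends). Feel for it or see it. A loose cap stands up to 4 mm higher.
- tipbox: Bystander: purple box of white pipette tips, 85 (x) x 120 (y) x 70 mm high, loose; origin at the centre of its underside. Leave it alone.
- reagent: Bystander: amber bottle with a blue cap, 52 mm diameter, 95 mm high, loose; origin at the centre of its underside. Leave it alone.
- jar: Bystander: small clear jar with a white lid, 36 mm diameter, 45 mm high, loose; origin at the centre of its underside. Leave it alone.
- cap0 (a joint): How far cap 0 of the strip (at y = -77 mm in the rack's frame) is pushed down, m: 0 = loose on the tube, 0.004 = fully home against a hard stop. It gives way at about 9 N of downward push, stays where it is left and does not spring back; some 12 to 20 N seats it well, more than 45 N on the rack would crack a tube.
- cap1 (a joint): How far cap 1 of the strip (at y = -55 mm in the rack's frame) is pushed down, m: 0 = loose on the tube, 0.004 = fully home against a hard stop. Like cap 0.
- cap2 (a joint): How far cap 2 of the strip (at y = -33 mm in the rack's frame) is pushed down, m: 0 = loose on the tube, 0.004 = fully home against a hard stop. Like cap 0.
- cap3 (a joint): How far cap 3 of the strip (at y = -11 mm in the rack's frame) is pushed down, m: 0 = loose on the tube, 0.004 = fully home against a hard stop. Like cap 0.
- cap4 (a joint): How far cap 4 of the strip (at y = 11 mm in the rack's frame) is pushed down, m: 0 = loose on the tube, 0.004 = fully home against a hard stop. Like cap 0.
- cap5 (a joint): How far cap 5 of the strip (at y = 33 mm in the rack's frame) is pushed down, m: 0 = loose on the tube, 0.004 = fully home against a hard stop. Like cap 0.
- cap6 (a joint): How far cap 6 of the strip (at y = 55 mm in the rack's frame) is pushed down, m: 0 = loose on the tube, 0.004 = fully home against a hard stop. Like cap 0.
- cap7 (a joint): How far cap 7 of the strip (at y = 77 mm in the rack's frame) is pushed down, m: 0 = loose on the tube, 0.004 = fully home against a hard stop. Like cap 0.
There are look-alikes about, which are no part of the job. Of the things that look like the rack, take the one that is farthest to the robot's right at the start.

How it is judged:
On the way, in this order (a step that is already met when the one before it is completed fails the run):
1. the roller is lifted out of its stand (z of roller_grip in the frame of stand above 0.14 m), for 0.1 s.
2. the wheel is rolling on the strip under pressure: more than 5 N on the rack with the wheel turned over 1.8 rad (36 mm of rolling) either way (contact force between rack and anything else above 5 N and (value of joint roller_wheel above 1.8 rad or value of joint roller_wheel below -1.8 rad)), for 0.05 s.
3. all eight caps are home (pushed down more than 3.3 of 4 mm) (value of joint each of cap0, cap1, cap2, cap3, cap4, cap5, cap6, cap7 above 0.0033 m), for 0.2 s.
At the end, for the whole second after the job is handed in: All eight caps are pushed down more than 3.3 of their 4 mm; the roller hangs upright in its stand, at rest: the middle of its handle within 18 mm along and 8 mm across of above the stand's origin, 94 to 102 mm above the work surface, tilted less than 0.07 rad (all of step 3 and x of roller_grip in the frame of stand between -0.018 and 0.018 m and y of roller_grip in the frame of stand between -0.008 and 0.008 m and z of roller_grip in the frame of stand between 0.094 and 0.102 m and angle between roller_grip's own z axis and vertical below 0.07 rad and linear speed of roller below 0.02 m/s); the robot touches nothing.
It fails at once if the rack is pressed with more than 45 N (contact force between rack and anything else above 45 N).
It fails at once if the fingers or arm press on the rack (contact force between any of the fingers, the arm and rack above 0.5 N).
It fails at once if the tip box is moved more than 15 mm (distance of tipbox from where it was at the start of the episode above 0.015 m).
It fails at once if the bottle is moved more than 15 mm (distance of reagent from where it was at the start of the episode above 0.015 m).
It fails at once if the jar is moved more than 15 mm (distance of jar from where it was at the start of the episode above 0.015 m).
It also fails if it takes over 61 s, if anything falls off the work surface, if the arm or the gripper's body presses on something with over 40 N, if the wrist force passes 120 N, or if a joint passes its speed limit or range.

### The arm

A 6-joint arm with a two-finger parallel gripper is mounted at the origin on the work surface. World frame = base frame: x ahead of the robot, y to its left, z up, the work surface at z = 0. Lengths are in m, angles in rad, forces in N, time in s.
With the tool pointing down it reaches from about 0.35 to 0.8 m from the base axis. Payload 7.3 kg.
Tool frame: the origin (TCP) lies between the finger pads; the fingertips stand 8 mm ahead of it and the grasp point (between the pads) lies 11 mm behind it (env.tcp_to_tips is the distance from the TCP to the fingertips, in m); x points along the fingers, z is the direction in which the jaws open and shut, and the axes are right-handed (so a half turn about x gives the same grasp; the last joint's range is limited). The gripper opens to 85 mm and grips with 20 to 120 N. Pads are 22 mm wide; open, the fingers measure 114 mm over their backs; the gripper's body (76 mm by 85 mm) begins 54 mm behind the grasp point. The pads swing forward as they close: fully open they stand 13 mm farther back than shut.
Start: joints at [-1.27, 0.342, 1.524, -0, 1.275, -0.146], TCP at [0.227, -0.473, 0.213] pointing down, gripper open.
Joint ranges: [-2.53, 2.53], [-0.77, 2.02], [0.04, 2.7], [-1, 4.14], [0.28, 2.66], [-3.11, 3.11]. Speed limits (rad/s): [2.57, 2.57, 3.14, 3.14, 3.14, 3.14].

### API

Orientations are given as [roll, pitch, yaw] about the fixed x, y, z axes, in that order (R = Rz(yaw) Ry(pitch) Rx(roll)).
In Python, from plant import env gives the robot as it stands.
- The arm moves only by the tool move_arm, never from a script. Its argument "commands" is a list of rows, each a list of 3 entries, a list of its own where there are three numbers: the turn, a rotation vector about the tool's x, y, z in rad, then the shift along the tool's x, y, z in m, then the closure in counts, from 0 (fully open) to 255 (shut). A call has 1 to 12 rows; each row is the pose to reach, as a shift and turn from the pose commanded when the call began, along the tool's axes at that moment; what a row does not reach only later rows make up. A row lasts 1/12 s, in which the tool goes at most 41.7 mm and 7.16 degrees, less where a joint would pass 70% of its speed; a pose out of reach is approached as far as the arm can. A call with a gripper value outside its range is refused whole. The fingers move at their own pace and stop on an object; "squeeze" is the grip in N (left out, the last holds). Time passes only in rows, so rows that repeat a pose let the fingers close. It gives the time, the measured TCP pose, the force and the opening at its end, in the units of the state.
- env.observe(): the state, without advancing time (a new reading comes with each control period).
- env.read_camera(name): name is "scene" or "top" or "wrist"; returns a dict with "image" (400x640x3 uint8, red, green, blue), "range_z" (400x640 float32, m along the optical axis (not along the pixel's ray), 0 where there is no reading), "fx", "fy", "cx", "cy" (pixels), "rvec" (rotation vector, rad) and "tvec" (3), from world to camera coordinates, as OpenCV has them. Camera axes: x right, y down, z forward; pixel columns grow to the right and rows downward; lengths in m; the calibration is good to about 2 mm. A picture is of the moment at which its call begins.
- env.sign_off(): hands the job in, once; it reports no verdict.
Trained networks look in a picture, given as the dict that the camera call returned (one of the last four; its "shot" number tells which), for a name from the list of things; names that differ only in an ending like _2 or _b are one class to them, and where a whole thing is asked for, a point or a joint stands for the part that bears it (a point fixed in the world has none). Each returns a list of dicts, best first, with "conf" (0 to 1); they miss things now and then, are a little off and sometimes report something else, mostly with a low value. They report only what shows in the picture. A call takes as long as a camera call. They do not tell look-alikes from the thing itself.
- env.regions_of(picture, target): "pixels" (400x640 bool, what is visible of it) and "extent" ([centre column, centre row, width, height] in pixels, round what is visible of it).
The state is a dict: "clock": time; "joint_positions": joint angles; "qvel": joint speeds; "joint_torque": joint torques, N m; "tool_pos": TCP position; "tcp_rot": TCP orientation; "ft_force": force on the tool from outside, world axes, zero at the start; "torque": the same for the moment, N m; "width": opening from 0.0 (shut) to 1.0 (fully open).
Only numpy, scipy, OpenCV 4.12 (cv2) and the standard library are available. Lean on these libraries where they do the work, as an engineer would, in place of code of your own. Each camera call takes 0.05 s, during which the arm holds its last target.

## Working session

There is one attempt and no reset: what is moved stays moved. The work goes in short steps, Python scripts to look and compute and a tool call to move; the robot and the scene stay as the last step left them, time stands still between calls to the robot, and variables do not carry over. Pictures are saved under pics/ and viewed, and the job is handed in when it is done.

Besides the shell and the picture viewer there is one more tool, called by a JSON object that holds its "fn" and its "kwargs". move_arm: Moves the arm, as the interface text tells. Its arguments: {"type":"object","properties":{"commands":{"type":"array","items":{"type":"array"}},"squeeze":{"type":"number"}},"required":["commands"]}

```bash
ls; mkdir -p pics; python3 - <<'E'
from plant import env
import cv2
print(env.observe())
for n in ["scene","top"]:
    p=env.read_camera(n); cv2.imwrite(f"pics/{n}0.png",p["image"][:,:,::-1])
    print(n,p["fx"],p["cx"],p["cy"],p["rvec"],p["tvec"])
    for t in ["roller_grip","stand","rack","tipbox","reagent","jar"]:
        try:
            for r in env.regions_of(p,t): print(t,r["conf"],r["extent"])
        except Exception as e: print(t,e)
E
```

```text
pics
{'clock': 0.0, 'joint_positions': array([-1.27000537e+00,  3.42722062e-01,  1.52505064e+00,  8.09665729e-06,
        1.27542183e+00, -1.46009708e-01]), 'qvel': array([-1.30475082e-03,  3.28478151e-04,  2.42953627e-03,  1.14192017e-03,
       -8.53233762e-05, -3.20719075e-04]), 'joint_torque': array([-1.18664317e-03, -4.33685589e+01, -2.46012872e+01, -2.16917310e-04,
        7.94892549e-03,  1.56200684e-05]), 'tool_pos': array([ 0.22672582, -0.47301818,  0.21241461]), 'tcp_rot': array([2.99074974, 1.56919444, 1.86675171]), 'ft_force': array([-0.09354519, -0.11393282, -0.61926096]), 'torque': array([-0.05410112,  0.0163795 ,  0.04149278]), 'width': 0.9982186747857299}
scene 366.279156101586 325.6085600990101 198.47412015710321 [ 1.97440602  1.41620082 -0.57364011] [-0.32779639 -0.28990162  1.39384127]
roller_grip 0.56 [224.2, 224.9, 26.9, 38.9]
roller_grip 0.48 [227.1, 246.6, 44.5, 34.2]
roller_grip 0.47 [322.8, 190.2, 7.4, 3.5]
stand 0.97 [225.7, 247.1, 40.4, 34.0]
stand 0.31 [328.3, 187.6, 10.0, 9.2]
stand 0.24 [330.7, 277.2, 58.2, 55.0]
rack 0.91 [369.1, 154.2, 67.6, 52.7]
rack 0.85 [463.8, 172.1, 85.7, 29.7]
rack 0.32 [331.4, 281.9, 56.1, 48.7]
tipbox 0.62 [330.1, 280.0, 59.5, 48.7]
reagent 0.78 [149.8, 310.4, 29.3, 32.3]
reagent 0.67 [319.4, 202.1, 81.9, 47.6]
jar 0.75 [391.4, 242.2, 10.8, 17.3]
jar 0.56 [224.1, 225.9, 26.5, 38.7]
top 446.78142565011973 328.0894760104286 203.9864635465468 [ 2.13096257 -2.10927152  0.15718257] [0.15822884 0.61032144 1.22620307]
roller_grip 0.64 [310.8, 232.8, 4.8, 9.9]
roller_grip 0.5 [431.3, 215.1, 22.4, 18.9]
stand 0.78 [431.1, 217.0, 40.0, 36.2]
rack 0.91 [169.8, 232.2, 88.9, 44.5]
rack 0.78 [329.4, 233.9, 82.5, 28.9]
rack 0.66 [251.4, 290.2, 86.1, 51.0]
tipbox 0.69 [356.0, 150.9, 39.7, 38.3]
reagent 0.93 [492.1, 167.6, 23.9, 18.4]
jar 0.53 [290.0, 168.3, 13.3, 12.6]
jar 0.33 [355.4, 150.0, 39.1, 35.4]
```

View pics/scene0.png

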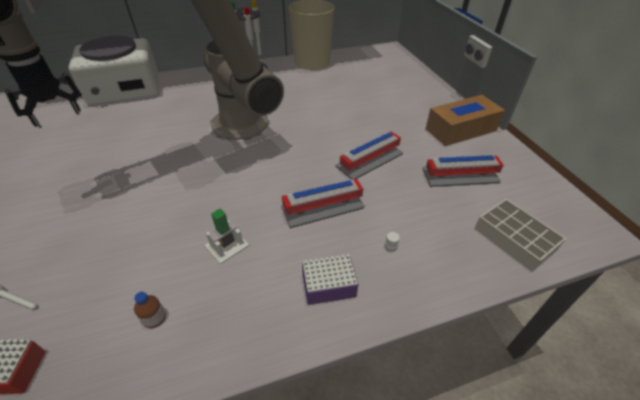

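View pics/top0.png

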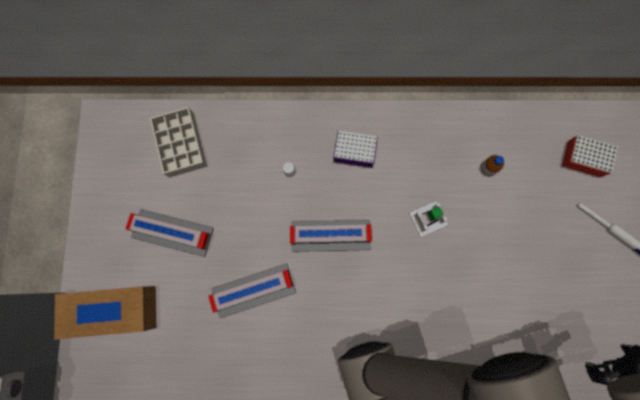

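The scene shows three racks (top view: (170,232), (252,290), (330,235)), the stand with the green handle at (431,215), tip box (356,150), jar (290,168) and bottle (492,165). Next I'll work out their world positions.

```bash
cat > h.py <<'E'
import numpy as np, cv2
def cloud(p):
    z=p["range_z"]; v,u=np.mgrid[0:400,0:640]
    P=np.stack([(u-p["cx"])/p["fx"]*z,(v-p["cy"])/p["fy"]*z,z],-1)
    R=cv2.Rodrigues(np.array(p["rvec"],float))[0]
    W=(P-np.array(p["tvec"]))@R
    W[z<=0]=np.nan
    return W
def rgb(p): return p["image"].astype(int)
E
python3 - <<'E'
from plant import env
from h import *
np.set_printoptions(precision=4,suppress=True)
for n in ["top","scene"]:
    p=env.read_camera(n); W=cloud(p); I=rgb(p)
    R=cv2.Rodrigues(np.array(p["rvec"]))[0]; print(n,"cam pos",-R.T@p["tvec"])
    boxes={"top":{"r1":(282,210,380,258),"r2":(120,205,216,260),"r3":(205,262,300,320),"st":(405,195,452,240),"tip":(330,125,382,172),"jar":(278,158,300,178),"bot":(478,150,508,180)},
     "scene":{"r1":(278,172,366,224),"r2":(335,128,404,178),"r3":(420,150,506,188),"st":(203,205,250,262)}}[n]
    for k,(a,b,c,d) in boxes.items():
        w=W[b:d,a:c].reshape(-1,3); i=I[b:d,a:c].reshape(-1,3)
        ok=w[:,2]>0.004; 
        print(k,"hi",np.nanmean(w[ok],0),"zmax",np.nanpercentile(w[:,2],99))
        blue=(i[:,2]>i[:,0]+40)&(i[:,2]>i[:,1]+25)
        green=(i[:,1]>i[:,0]+40)&(i[:,1]>i[:,2]+20)
        red=(i[:,0]>i[:,1]+70)
        for nm,m in (("blue",blue),("green",green),("red",red)):
            if m.sum()>15:
                q=w[m]; q=q[~np.isnan(q[:,0])]
                c0=np.median(q,0); u,s,vt=np.linalg.svd((q-q.mean(0))[:,:2],full_matrices=False)
                print("  ",nm,len(q),c0,"mean",q.mean(0),"yaw",np.arctan2(vt[0,1],vt[0,0]),"ext",np.ptp((q-q.mean(0))[:,:2]@vt[0]))
E
```

```text
top cam pos [0.3892 0.1321 1.3161]
r1 hi [0.5222 0.1567 0.0415] zmax 0.08279480948449884
   blue 395 [0.5231 0.1602 0.0794] mean [0.5235 0.1576 0.0791] yaw 1.6053426678954128 ext 0.17366746083441875
   red 155 [0.5224 0.259  0.0654] mean [0.5222 0.1636 0.0652] yaw 1.5985026073383686 ext 0.22806677287807403
r2 hi [0.5273 0.6261 0.0357] zmax 0.07916385531451159
   blue 373 [0.5273 0.6261 0.0762] mean [0.5276 0.627  0.076 ] yaw 1.3346299501322618 ext 0.17389523789427724
   red 157 [0.5157 0.5255 0.0616] mean [0.5222 0.6042 0.061 ] yaw 1.3376222092983725 ext 0.2538898735440766
r3 hi [0.363  0.3782 0.0374] zmax 0.07878141594769685
   blue 423 [0.3616 0.3788 0.0758] mean [0.3622 0.379  0.0755] yaw 1.9022813809330257 ext 0.17701937201353946
   red 165 [0.3789 0.2845 0.0619] mean [0.3654 0.369  0.0614] yaw -1.2411607210167055 ext 0.24640976368664652
st hi [ 0.5743 -0.1239  0.0412] zmax 0.12988881865359822
   green 97 [ 0.5742 -0.1265  0.1271] mean [ 0.5753 -0.1273  0.1259] yaw 2.4684332389947246 ext 0.02662344530798661
tip hi [0.7749 0.0874 0.0534] zmax 0.07446737320826184
jar hi [0.7194 0.2
[... 547 characters left out ...]
.0379] zmax 0.07556258076941316
   blue 179 [0.3687 0.3694 0.0741] mean [0.3672 0.3716 0.0741] yaw -1.2372048460641627 ext 0.17019571867399869
   red 64 [0.3943 0.278  0.0598] mean [0.3844 0.3317 0.0592] yaw 1.8888842015215082 ext 0.23013570535580397
r3 hi [0.5427 0.6163 0.0374] zmax 0.07541938072196447
   blue 210 [0.5299 0.6278 0.0741] mean [0.5304 0.6258 0.0737] yaw -1.7775133061751318 ext 0.17188071884190623
   red 141 [0.5421 0.6018 0.0352] mean [0.5387 0.6126 0.046 ] yaw -1.8133423483803794 ext 0.2276607251732179
st hi [ 0.5899 -0.1312  0.0512] zmax 0.12748409807093422
   green 74 [ 0.5815 -0.1312  0.1265] mean [ 0.5807 -0.1312  0.1265] yaw -0.48866108371901945 ext 0.026555541119507812
```

```bash
cat >> h.py <<'E'
from scipy.spatial.transform import Rotation as Ro
def tool(o): return Ro.from_euler("xyz",o["tcp_rot"])
def down(phi,sgn=1):
    # tool x down, tool z (jaw) along world angle phi
    x=np.array([0,0,-1.]); z=np.array([np.cos(phi),np.sin(phi),0]); y=np.cross(z,x)
    return Ro.from_matrix(np.stack([x,y,z],1))
def rel(o,pos,phi):
    T=tool(o); d=T.inv().apply(np.array(pos)-o["tool_pos"])
    best=min([(T.inv()*down(phi+k*np.pi)).as_rotvec() for k in(0,1)],key=np.linalg.norm)
    return best,d
def show(p,box,s,f):
    a,b,c,d=box; im=p["image"][b:d,a:c,::-1]; cv2.imwrite(f,cv2.resize(im,None,fx=s,fy=s,interpolation=cv2.INTER_CUBIC))
E
python3 - <<'E'
from plant import env
from h import *
np.set_printoptions(precision=4,suppress=True)
o=env.observe(); T=tool(o).as_matrix(); print(T)
p=env.read_camera("top"); W=cloud(p); 
a,b,c,d=405,195,452,240
w=W[b:d,a:c].reshape(-1,3)
m=(w[:,2]>0.003)&(w[:,2]<0.012); 
r=cv2.minAreaRect((w[m][:,:2]*1000).astype(np.float32)); print("base",m.sum(),r)
m=(w[:,2]>0.003)
r=cv2.minAreaRect((w[m][:,:2]*1000).astype(np.float32)); print("all",m.sum(),r)
show(p,(395,185,465,250),9,"pics/top_st.png")
a,b,c,d=282,210,380,258
w=W[b:d,a:c].reshape(-1,3); m=(w[:,2]>0.006)
r=cv2.minAreaRect((w[m][:,:2]*1000).astype(np.float32)); print("rack",m.sum(),r)
show(p,(275,200,385,265),7,"pics/top_rk.png")
q=env.read_camera("wrist"); show(q,(0,0,640,400),1,"pics/w0.png")
R=cv2.Rodrigues(np.array(q["rvec"]))[0]; print("wrist cam in tool",T.T@(-R.T@q["tvec"]-o["tool_pos"]),"axes",T.T@R.T)
E
```

```text
[[ 0.      0.9018  0.4321]
 [-0.0001  0.4321 -0.9018]
 [-1.     -0.0001  0.0001]]
base 526 ((581.3429565429688, -130.0784149169922), (131.56375122070312, 136.95277404785156), 0.232945516705513)
all 1004 ((581.3429565429688, -130.0784149169922), (131.56375122070312, 136.95277404785156), 0.232945516705513)
rack 2511 ((529.5916137695312, 157.49732971191406), (138.90513610839844, 286.0911560058594), 0.6185240745544434)
wrist cam in tool [-0.1606  0.0828  0.0003] axes [[-0.0007 -0.3174  0.9483]
 [ 0.0008 -0.9483 -0.3174]
 [ 1.      0.0005  0.001 ]]
```

View pics/top_st.png

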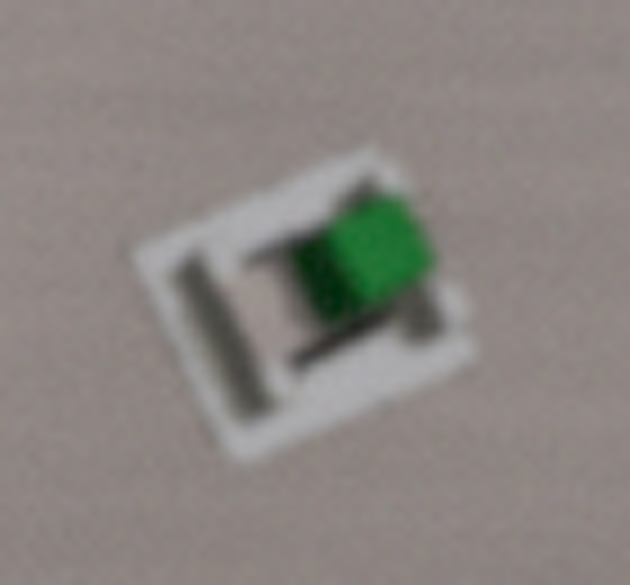

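View pics/w0.png

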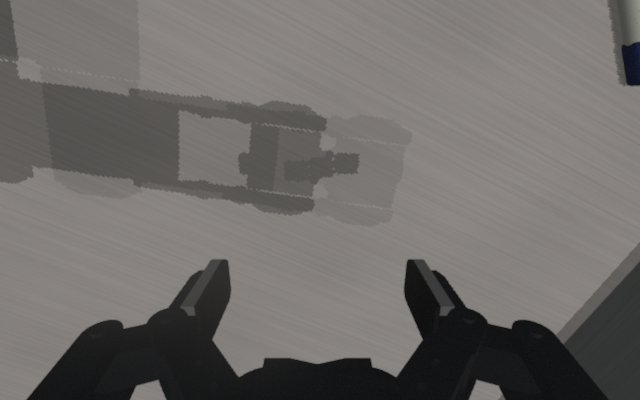

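```bash
python3 - <<'E'
from plant import env
from h import *
np.set_printoptions(precision=4,suppress=True)
o=env.observe(); print(rel(o,(0.578,-0.129,0.27),0.41)); print(o["clock"])
E
```

```text
(array([-1.534 ,  0.0001,  0.0001]), array([-0.0569,  0.4655, -0.1589]))
0.9
```

{"fn": "move_arm", "kwargs": {"commands": [[[-0.12, 0, 0], [-0.006, 0.039, -0.013], 0], [[-0.24, 0, 0], [-0.012, 0.077, -0.026], 0], [[-0.36, 0, 0], [-0.018, 0.116, -0.04], 0], [[-0.48, 0, 0], [-0.024, 0.155, -0.053], 0], [[-0.6, 0, 0], [-0.029, 0.194, -0.066], 0], [[-0.72, 0, 0], [-0.034, 0.232, -0.079], 0], [[-0.84, 0, 0], [-0.04, 0.271, -0.093], 0], [[-0.96, 0, 0], [-0.046, 0.31, -0.106], 0], [[-1.08, 0, 0], [-0.052, 0.349, -0.119], 0], [[-1.2, 0, 0], [-0.057, 0.388, -0.132], 0], [[-1.32, 0, 0], [-0.057, 0.427, -0.146], 0], [[-1.44, 0, 0], [-0.057, 0.465, -0.159], 0]]}}

```text
clock: 1.9
tool_pos: [0.5789, -0.1273, 0.2707]
tcp_rot: [-0.717, 1.57, -0.394]
ft_force: [0.8, -0.5, 0.4]
width: 0.997
```

```bash
python3 - <<'E'
from plant import env
from h import *
np.set_printoptions(precision=4,suppress=True)
o=env.observe(); print(o["clock"],o["tool_pos"],o["joint_positions"]);print(rel(o,(0.578,-0.129,0.27),0.41))
p=env.read_camera("wrist"); show(p,(0,0,640,400),1,"pics/w1.png")
np.savez("w1.npz",W=cloud(p),I=p["image"])
for t in ["roller_grip","stand"]:
    for r in env.regions_of(p,t): print(t,r["conf"],r["extent"])
E
```

```text
1.9 [ 0.5789 -0.1273  0.2707] [-0.3456  0.435   1.2236 -0.0001  1.4818 -0.6678]
(array([-0.0878,  0.0009,  0.0008]), array([ 0.0007, -0.0014, -0.0014]))
roller_grip 0.92 [314.1, 169.7, 28.9, 59.0]
stand 0.65 [311.2, 162.2, 59.0, 68.8]
```

View pics/w1.png

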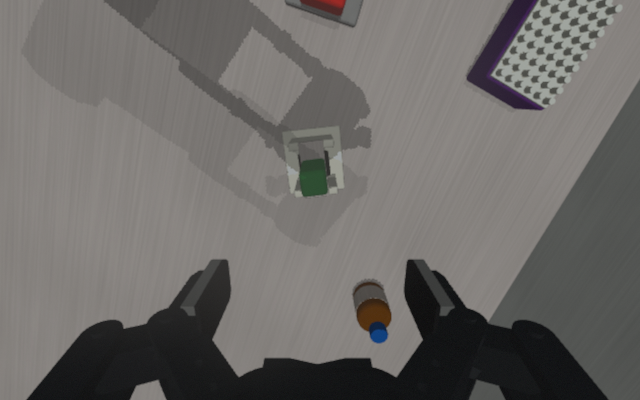

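The wrist view shows the stand at (315,160) and the green handle at (314,178). Jaws are nearly aligned.

```bash
python3 - <<'E'
from h import *
np.set_printoptions(precision=4,suppress=True)
d=np.load("w1.npz"); W=d["W"][115:210,270:360]; I=d["I"][115:210,270:360].astype(int)
cv2.imwrite("pics/w1c.png",cv2.resize(I[:,:,::-1].astype(np.uint8),None,fx=6,fy=6,interpolation=cv2.INTER_CUBIC))
w=W.reshape(-1,3); i=I.reshape(-1,3)
print("table z",np.nanmedian(w[:,2]))
g=(i[:,1]>i[:,0]+25)&(i[:,1]>i[:,2]+15)
q=w[g]; top=q[q[:,2]>np.percentile(q[:,2],95)-0.006]; print(len(q),len(top),top.mean(0),cv2.minAreaRect((top[:,:2]*1000).astype(np.float32)))
for lo,hi in((0.0035,0.010),(0.05,0.068)):
    m=(w[:,2]>lo)&(w[:,2]<hi)&(np.linalg.norm(w[:,:2]-[.578,-.129],axis=1)<0.075); print(lo,m.sum(),cv2.minAreaRect((w[m][:,:2]*1000).astype(np.float32)))
H=np.nan_to_num(W[:,:,2]); v=(np.clip(H/0.13,0,1)*255).astype(np.uint8)
cv2.imwrite("pics/w1h.png",cv2.resize(cv2.applyColorMap(v,cv2.COLORMAP_JET),None,fx=6,fy=6,interpolation=cv2.INTER_NEAREST))
E
```

```text
table z 0.0010763550541981175
556 0 [nan nan nan] ((0.0, 0.0), (0.0, 0.0), 0.0)
0.0035 1594 ((577.9349365234375, -131.54171752929688), (79.96446990966797, 90.03530883789062), 24.213153839111328)
0.05 869 ((577.719482421875, -131.214111328125), (55.88584899902344, 70.92625427246094), 24.799312591552734)<stdin>:8: RuntimeWarning: Mean of empty slice.
  ret = um.true_divide(
```

View pics/w1c.png

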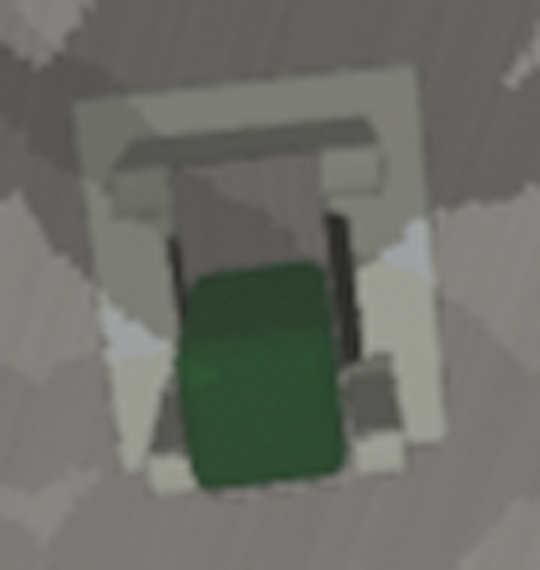

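View pics/w1h.png

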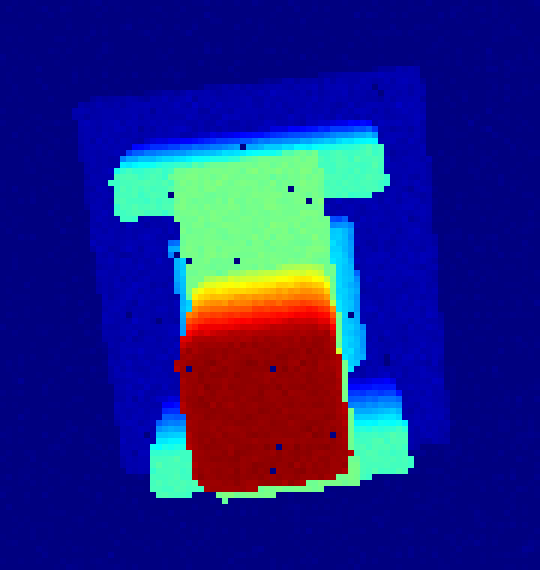

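```bash
python3 - <<'E'
from h import *
from plant import env
np.set_printoptions(precision=4,suppress=True)
d=np.load("w1.npz"); W=d["W"][115:210,270:360]
w=W.reshape(-1,3)
m=(w[:,2]>0.122)&(w[:,2]<0.14); print(m.sum(),w[m].mean(0),cv2.minAreaRect((w[m][:,:2]*1000).astype(np.float32)))
m=(w[:,2]>0.0615)&(w[:,2]<0.068)&(np.linalg.norm(w[:,:2]-[.578,-.129],axis=1)<0.075); print("plate",m.sum(),w[m].mean(0),cv2.minAreaRect((w[m][:,:2]*1000).astype(np.float32)))
o=env.observe()
for z in(0.16,0.09): print(rel(o,(0.5775,-0.1315,z),0.423))
E
```

```text
689 [ 0.5774 -0.1295  0.1273] ((577.75927734375, -130.63232421875), (27.939218521118164, 28.312335968017578), 25.9593505859375)
plate 528 [ 0.571  -0.1143  0.0639] ((578.0770874023438, -131.0251007080078), (29.90212631225586, 70.3858642578125), 26.040300369262695)
(array([-0.1024, -0.0005, -0.0006]), array([ 0.1093, -0.0042, -0.0027]))
(array([-0.1024, -0.0005, -0.0006]), array([ 0.1793, -0.0042, -0.0027]))
```

{"fn": "move_arm", "kwargs": {"commands": [[[-0.12, 0, 0], [0.03, -0.004, -0.002], 0], [[-0.125, 0, 0], [0.07, -0.004, -0.002], 0], [[-0.125, 0, 0], [0.1, -0.004, -0.002], 0], [[-0.125, 0, 0], [0.13, -0.004, -0.002], 0], [[-0.125, 0, 0], [0.155, -0.004, -0.002], 0], [[-0.125, 0, 0], [0.172, -0.004, -0.002], 0], [[-0.125, 0, 0], [0.18, -0.004, -0.002], 0], [[-0.125, 0, 0], [0.18, -0.004, -0.002], 0]], "squeeze": 90}}

```text
clock: 2.72
tool_pos: [0.5753, -0.1342, 0.0885]
tcp_rot: [2.438, 1.567, 2.877]
ft_force: [0.3, 0.4, 0.2]
width: 1.0
```

```bash
python3 - <<'E'
from plant import env
from h import *
np.set_printoptions(precision=4,suppress=True)
o=env.observe(); print(o["clock"],o["tool_pos"],o["ft_force"]);print(rel(o,(0.5778,-0.1308,0.09),0.445))
p=env.read_camera("wrist"); show(p,(0,0,640,400),1,"pics/w2.png")
E
```

```text
2.7167 [ 0.5753 -0.1342  0.0885] [0.3399 0.4144 0.1637]
(array([-0.006 , -0.0027, -0.0023]), array([-0.0015,  0.002 ,  0.0037]))
```

View pics/w2.png

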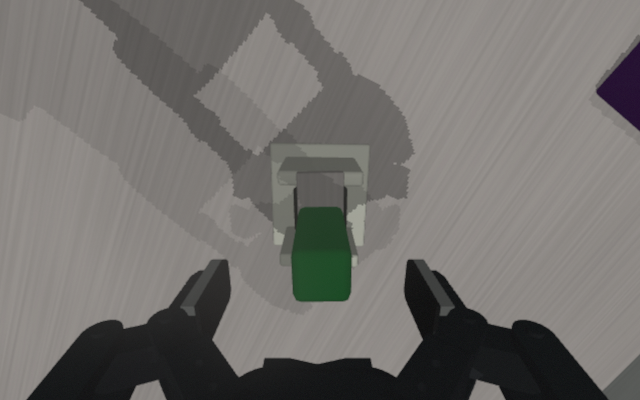

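Handle at (322,255), jaw centre at column about 316, so I'll correct by 2 mm and 3.5 mm and then close.

{"fn": "move_arm", "kwargs": {"commands": [[[0, 0, 0], [-0.001, 0.002, 0.0035], 0], [[0, 0, 0], [-0.001, 0.002, 0.0035], 100], [[0, 0, 0], [-0.001, 0.002, 0.0035], 200], [[0, 0, 0], [-0.001, 0.002, 0.0035], 255], [[0, 0, 0], [-0.001, 0.002, 0.0035], 255], [[0, 0, 0], [-0.001, 0.002, 0.0035], 255], [[0, 0, 0], [-0.001, 0.002, 0.0035], 255], [[0, 0, 0], [-0.001, 0.002, 0.0035], 255], [[0, 0, 0], [-0.001, 0.002, 0.0035], 255]], "squeeze": 90}}

```text
clock: 3.52
tool_pos: [0.5792, -0.1305, 0.0918]
tcp_rot: [-1.259, 1.57, -0.818]
ft_force: [-2.3, 0.8, 6.4]
width: 0.304
```

```bash
python3 - <<'E'
from plant import env
from h import *
np.set_printoptions(precision=4,suppress=True)
o=env.observe(); print(o["clock"],o["tool_pos"],o["ft_force"],o["torque"],o["width"]);print(rel(o,(0.5778,-0.1308,0.09),0.445))
p=env.read_camera("wrist"); show(p,(0,0,640,400),1,"pics/w3.png")
E
```

```text
3.5167 [ 0.5792 -0.1305  0.0918] [-2.2725  0.7583  6.392 ] [-0.0557  0.4026  0.0265] 0.30365688288078324
(array([-0.004 ,  0.0002,  0.0007]), array([ 0.0018,  0.0004, -0.0014]))
```

View pics/w3.png

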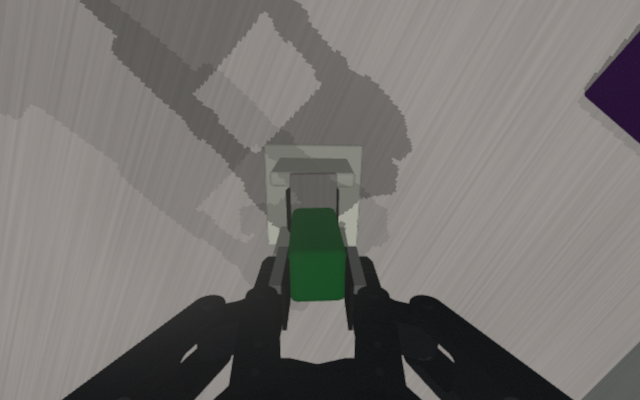

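Roller is gripped (handle at (317,255) centred between the pads). I'll lift it.

{"fn": "move_arm", "kwargs": {"commands": [[[0, 0, 0], [-0.01, 0, 0], 255], [[0, 0, 0], [-0.04, 0, 0], 255], [[0, 0, 0], [-0.08, 0, 0], 255], [[0, 0, 0], [-0.12, 0, 0], 255], [[0, 0, 0], [-0.16, 0, 0], 255], [[0, 0, 0], [-0.19, 0, 0], 255], [[0, 0, 0], [-0.19, 0, 0], 255]], "squeeze": 90}}

```text
clock: 4.15
tool_pos: [0.5815, -0.1309, 0.289]
tcp_rot: [-0.779, 1.558, -0.338]
ft_force: [0.8, -0.5, -0.8]
width: 0.306
```

```bash
python3 - <<'E'
from plant import env
from h import *
np.set_printoptions(precision=4,suppress=True)
o=env.observe(); print(o["clock"],o["tool_pos"],o["ft_force"],o["torque"],o["width"]);print(rel(o,(0.524,0.157,0.28),1.602))
p=env.read_camera("scene"); show(p,(160,130,320,260),5,"pics/s3.png")
E
```

```text
4.15 [ 0.5815 -0.1309  0.289 ] [ 0.8363 -0.4801 -0.7535] [-0.0188  0.0078 -0.0115] 0.30606266587369063
(array([-1.1608,  0.0029,  0.0135]), array([0.0071, 0.285 , 0.0709]))
```

View pics/s3.png

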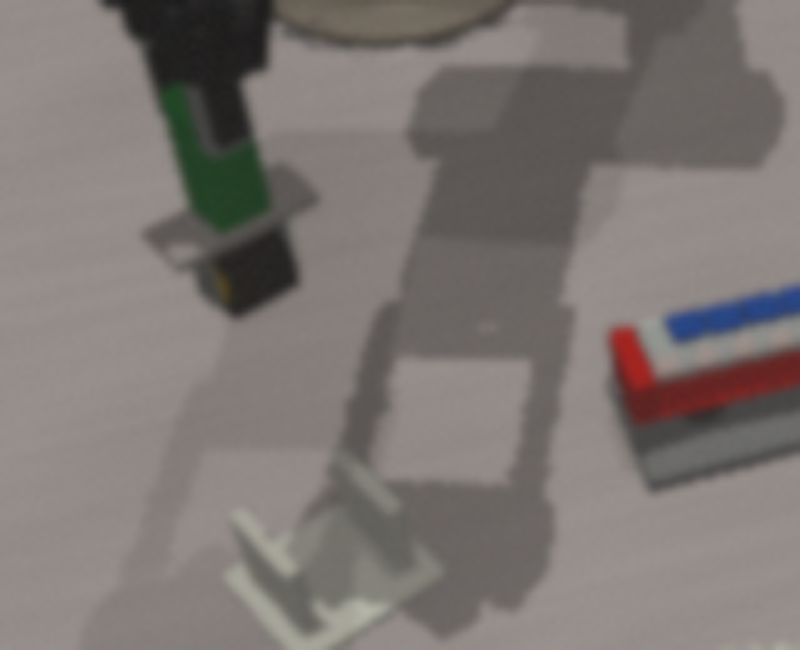

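Roller hangs upright in the gripper, clear of the stand. On to above the rack.

{"fn": "move_arm", "kwargs": {"commands": [[[-0.12, 0, 0], [0.0, 0.028, 0.007], 255], [[-0.24, 0, 0], [0.0, 0.057, 0.014], 255], [[-0.36, 0, 0], [0.0, 0.086, 0.021], 255], [[-0.48, 0, 0], [0.0, 0.114, 0.028], 255], [[-0.6, 0, 0], [0.0, 0.143, 0.035], 255], [[-0.72, 0, 0], [0.0, 0.171, 0.043], 255], [[-0.84, 0, 0], [0.0, 0.2, 0.05], 255], [[-0.96, 0, 0], [0.0, 0.228, 0.057], 255], [[-1.08, 0, 0], [0.0, 0.257, 0.064], 255], [[-1.16, 0, 0], [0.0, 0.285, 0.071], 255], [[-1.16, 0, 0], [0.0, 0.285, 0.071], 255], [[-1.16, 0, 0], [0.0, 0.285, 0.071], 255]], "squeeze": 90}}

```text
clock: 5.2
tool_pos: [0.5205, 0.159, 0.2793]
tcp_rot: [1.725, 1.567, -2.954]
ft_force: [-0.0, -0.3, -2.1]
width: 0.306
```

```bash
python3 - <<'E'
from plant import env
from h import *
np.set_printoptions(precision=4,suppress=True)
o=env.observe(); print(o["clock"],o["tool_pos"],o["joint_positions"],o["ft_force"],o["torque"],o["width"]);print(rel(o,(0.524,0.157,0.28),1.602))
p=env.read_camera("wrist"); show(p,(0,0,640,400),1,"pics/w4.png")
W=cloud(p);I=rgb(p)
np.savez("w4.npz",W=W,I=p["image"])
b=(I[:,:,2]>I[:,:,0]+30)&(I[:,:,2]>I[:,:,1]+20)&(W[:,:,2]>0.06)&(W[:,:,2]<0.11)&(abs(W[:,:,0]-.524)<.05)&(abs(W[:,:,1]-.157)<.12)
q=W[b]; r=cv2.minAreaRect((q[:,:2]*1000).astype(np.float32)); print(len(q),r,q.mean(0))
print("z vs y",np.polyfit(q[:,1]-.157,q[:,2],1))
for y in np.arange(.157-.077,.25,.022):
    s=q[abs(q[:,1]-y)<.007]; print(round(y,3),len(s),np.median(s[:,2]) if len(s) else None, (s[:,0].min()+s[:,0].max())/2 if len(s) else None)
# red ends
E
```

```text
5.2 [0.5205 0.159  0.2793] [ 0.1557  0.3387  1.346  -0.0001  1.4604 -1.4476] [-0.0244 -0.2784 -2.0582] [-0.0013 -0.0463  0.0363] 0.30580576506007645
(array([ 0.0014, -0.0005, -0.0035]), array([-0.0007, -0.0034, -0.0021]))
1806 ((524.904541015625, 155.33648681640625), (21.00079345703125, 176.22552490234375), 1.9967650175094604) [0.5228 0.1567 0.0789]
z vs y [-0.0196  0.0789]
0.08 185 0.08067374244226254 0.5264944336366324
0.102 190 0.07981396170980828 0.525295269849239
0.124 150 0.07996383312712138 0.5254309090088829
0.146 96 0.07973341333810563 0.519812061865206
0.168 96 0.07927919586652449 0.5191083992723651
0.19 185 0.07849635533572853 0.5226153665275681
0.212 186 0.07765283020084547 0.5220504669169587
0.234 186 0.07755178632843372 0.5212480274113374
```

View pics/w4.png

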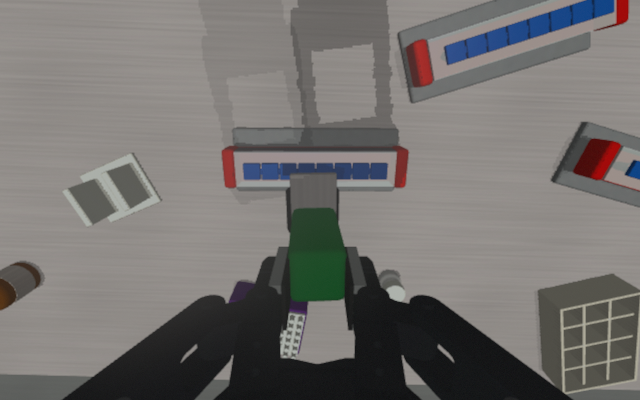

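The wrist view shows the target rack's strip from (243,171) to (387,171). The strip slopes down slightly toward +y. I'll move above cap0, about 12 mm clear.

```bash
python3 - <<'E'
from plant import env
from h import *
np.set_printoptions(precision=4,suppress=True)
o=env.observe(); print(o["clock"],o["tool_pos"],o["ft_force"]);print(rel(o,(0.5267,0.081,0.176),1.606)); print(tool(o).as_matrix())
E
```

```text
5.25 [0.521  0.1579 0.2795] [ 0.5908 -0.6143 -1.7864]
(array([-0.0046, -0.0009, -0.0029]), array([ 0.1036, -0.0037, -0.077 ]))
[[-0.0029 -0.9995 -0.0306]
 [-0.001  -0.0306  0.9995]
 [-1.      0.0029 -0.0009]]
```

{"fn": "move_arm", "kwargs": {"commands": [[[0, 0, 0], [0.02, -0.001, -0.02], 255], [[0, 0, 0], [0.05, -0.002, -0.05], 255], [[0, 0, 0], [0.08, -0.002, -0.077], 255], [[0, 0, 0], [0.1, -0.002, -0.077], 255], [[0, 0, 0], [0.1035, -0.002, -0.077], 255], [[0, 0, 0], [0.1035, -0.002, -0.077], 255], [[0, 0, 0], [0.1035, -0.002, -0.077], 255], [[0, 0, 0], [0.1035, -0.002, -0.077], 255]], "squeeze": 90}}

```text
clock: 5.92
tool_pos: [0.5271, 0.0812, 0.1792]
tcp_rot: [-1.585, 1.568, 0.016]
ft_force: [0.2, -0.6, -2.1]
width: 0.303
```

```bash
python3 - <<'E'
from plant import env
from h import *
np.set_printoptions(precision=4,suppress=True)
o=env.observe(); print(o["clock"],o["tool_pos"],o["ft_force"]);print(rel(o,(0.5267,0.081,0.166),1.606)); print(tool(o).as_matrix())
p=env.read_camera("wrist"); show(p,(160,100,480,300),2.4,"pics/w5.png")
p=env.read_camera("scene"); show(p,(260,120,390,230),6,"pics/s5.png")
W=cloud(p);I=rgb(p)
g=(I[:,:,1]>I[:,:,0]+30)&(I[:,:,1]>I[:,:,2]+15)&(W[:,:,2]>0.1); print(g.sum())
E
```

```text
5.9167 [0.5271 0.0812 0.1792] [ 0.2021 -0.6466 -2.1433]
(array([-0.0047, -0.    ,  0.0029]), array([ 0.0131,  0.0004, -0.0002]))
[[ 0.0029 -0.9995 -0.0305]
 [ 0.     -0.0305  0.9995]
 [-1.     -0.0029 -0.    ]]
74
```

View pics/w5.png

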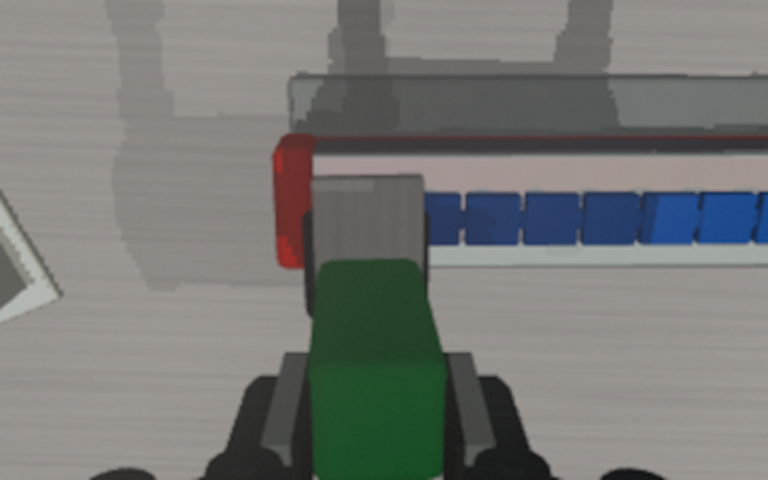

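View pics/s5.png

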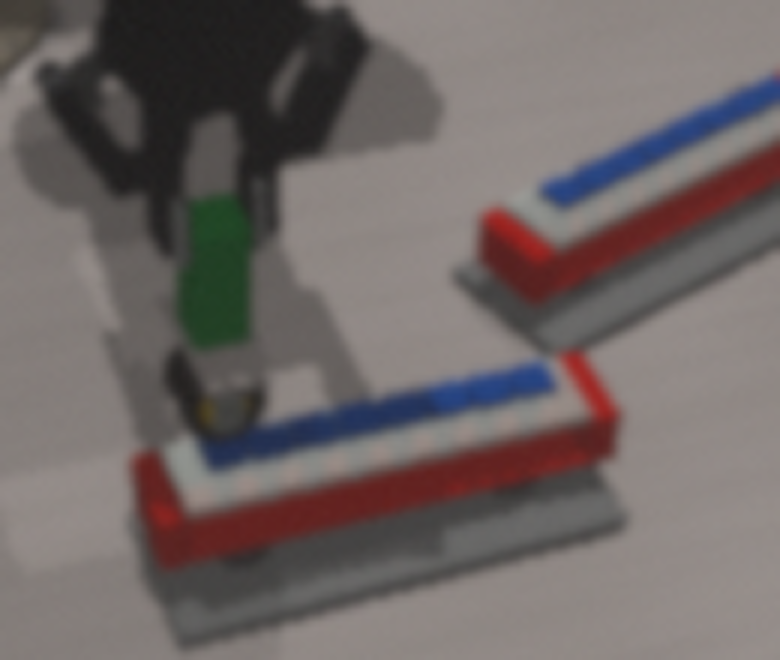

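Wheel sits centred above cap0 (scene crop (215,410), strip end at (210,460)). I'll lower it and feel for contact.

{"fn": "move_arm", "kwargs": {"commands": [[[0, 0, 0], [0.005, 0, 0], 255], [[0, 0, 0], [0.01, 0, 0], 255], [[0, 0, 0], [0.014, 0, 0], 255], [[0, 0, 0], [0.016, 0, 0], 255], [[0, 0, 0], [0.017, 0, 0], 255], [[0, 0, 0], [0.018, 0, 0], 255], [[0, 0, 0], [0.018, 0, 0], 255]]}}

```text
clock: 6.6
tool_pos: [0.5261, 0.0809, 0.1599]
tcp_rot: [-1.754, 1.571, -0.153]
ft_force: [-1.0, 0.1, 0.8]
width: 0.305
```

{"fn": "move_arm", "kwargs": {"commands": [[[0, 0, 0], [0.001, 0, 0], 255], [[0, 0, 0], [0.002, 0, 0], 255], [[0, 0, 0], [0.002, 0, 0], 255]]}}

```text
clock: 6.85
tool_pos: [0.5263, 0.0809, 0.1585]
tcp_rot: [-1.634, 1.57, -0.033]
ft_force: [-1.7, 0.2, 5.1]
width: 0.304
```

{"fn": "move_arm", "kwargs": {"commands": [[[0, 0, 0], [0.001, 0, 0], 255], [[0, 0, 0], [0.002, 0, 0], 255], [[0, 0, 0], [0.002, 0, 0], 255]]}}

```text
clock: 7.1
tool_pos: [0.5263, 0.0808, 0.1565]
tcp_rot: [-1.686, 1.569, -0.085]
ft_force: [-2.2, 0.9, 5.5]
width: 0.302
```

{"fn": "move_arm", "kwargs": {"commands": [[[0, 0, 0], [0.001, 0, 0], 255], [[0, 0, 0], [0.002, 0, 0], 255], [[0, 0, 0], [0.002, 0, 0], 255]]}}

```text
clock: 7.35
tool_pos: [0.5268, 0.0808, 0.1558]
tcp_rot: [-1.656, 1.568, -0.054]
ft_force: [-4.0, -0.1, 13.4]
width: 0.307
```

Cap0 is seated: about 15 N over the unloaded reading at TCP z 0.1558. I'll start rolling toward +y, following the slope.

{"fn": "move_arm", "kwargs": {"commands": [[[0, 0, 0], [0, 0, 0.002], 255], [[0, 0, 0], [0.0001, 0, 0.004], 255], [[0, 0, 0], [0.0001, 0, 0.006], 255], [[0, 0, 0], [0.0002, 0, 0.008], 255], [[0, 0, 0], [0.0002, 0, 0.01], 255], [[0, 0, 0], [0.0002, 0, 0.011], 255]]}}

```text
clock: 7.85
tool_pos: [0.5266, 0.0908, 0.1557]
tcp_rot: [-2.169, 1.567, -0.567]
ft_force: [-3.0, -3.3, 13.9]
width: 0.308
```

{"fn": "move_arm", "kwargs": {"commands": [[[0, 0, 0], [0.0, 0, 0.003], 255], [[0, 0, 0], [0.0001, 0, 0.006], 255], [[0, 0, 0], [0.0002, 0, 0.009], 255], [[0, 0, 0], [0.0002, 0, 0.012], 255], [[0, 0, 0], [0.0003, 0, 0.015], 255], [[0, 0, 0], [0.0004, 0, 0.018], 255], [[0, 0, 0], [0.0004, 0, 0.021], 255], [[0, 0, 0], [0.0004, 0, 0.022], 255]]}}

```text
clock: 8.52
tool_pos: [0.5259, 0.113, 0.1554]
tcp_rot: [-2.12, 1.567, -0.518]
ft_force: [-2.8, -2.8, 15.0]
width: 0.307
```

{"fn": "move_arm", "kwargs": {"commands": [[[0, 0, 0], [0.0, 0, 0.003], 255], [[0, 0, 0], [0.0001, 0, 0.006], 255], [[0, 0, 0], [0.0001, 0, 0.009], 255], [[0, 0, 0], [0.0002, 0, 0.012], 255], [[0, 0, 0], [0.0002, 0, 0.015], 255], [[0, 0, 0], [0.0003, 0, 0.018], 255], [[0, 0, 0], [0.0003, 0, 0.021], 255], [[0, 0, 0], [0.0004, 0, 0.024], 255], [[0, 0, 0], [0.0004, 0, 0.027], 255], [[0, 0, 0], [0.0005, 0, 0.03], 255], [[0, 0, 0], [0.0005, 0, 0.033], 255], [[0, 0, 0], [0.0005, 0, 0.033], 255]]}}

```text
clock: 9.52
tool_pos: [0.5247, 0.1474, 0.1548]
tcp_rot: [-1.421, 1.568, 0.181]
ft_force: [-4.6, 1.0, 14.3]
width: 0.308
```

{"fn": "move_arm", "kwargs": {"commands": [[[0, 0, 0], [0.0, 0, 0.003], 255], [[0, 0, 0], [0.0001, 0, 0.006], 255], [[0, 0, 0], [0.0001, 0, 0.009], 255], [[0, 0, 0], [0.0002, 0, 0.012], 255], [[0, 0, 0], [0.0003, 0, 0.015], 255], [[0, 0, 0], [0.0003, 0, 0.018], 255], [[0, 0, 0], [0.0004, 0, 0.021], 255], [[0, 0, 0], [0.0004, 0, 0.024], 255], [[0, 0, 0], [0.0005, 0, 0.027], 255], [[0, 0, 0], [0.0006, 0, 0.03], 255], [[0, 0, 0], [0.0006, 0, 0.033], 255], [[0, 0, 0], [0.0006, 0, 0.033], 255]]}}

```text
clock: 10.52
tool_pos: [0.5237, 0.1796, 0.1544]
tcp_rot: [-1.834, 1.568, -0.233]
ft_force: [-4.1, -2.6, 14.8]
width: 0.306
```

{"fn": "move_arm", "kwargs": {"commands": [[[0, 0, 0], [0.0, 0, 0.003], 255], [[0, 0, 0], [0.0001, 0, 0.006], 255], [[0, 0, 0], [0.0001, 0, 0.009], 255], [[0, 0, 0], [0.0002, 0, 0.012], 255], [[0, 0, 0], [0.0003, 0, 0.015], 255], [[0, 0, 0], [0.0003, 0, 0.018], 255], [[0, 0, 0], [0.0004, 0, 0.021], 255], [[0, 0, 0], [0.0004, 0, 0.024], 255], [[0, 0, 0], [0.0005, 0, 0.027], 255], [[0, 0, 0], [0.0006, 0, 0.03], 255], [[0, 0, 0], [0.0006, 0, 0.033], 255], [[0, 0, 0], [0.0006, 0, 0.033], 255]]}}

```text
clock: 11.52
tool_pos: [0.5225, 0.2136, 0.1537]
tcp_rot: [-1.218, 1.568, 0.384]
ft_force: [-5.0, -0.2, 14.8]
width: 0.306
```

{"fn": "move_arm", "kwargs": {"commands": [[[0, 0, 0], [0.0, 0, 0.003], 255], [[0, 0, 0], [0.0001, 0, 0.006], 255], [[0, 0, 0], [0.0001, 0, 0.009], 255], [[0, 0, 0], [0.0002, 0, 0.012], 255], [[0, 0, 0], [0.0003, 0, 0.015], 255], [[0, 0, 0], [0.0003, 0, 0.018], 255], [[0, 0, 0], [0.0004, 0, 0.021], 255], [[0, 0, 0], [0.0005, 0, 0.022], 255], [[0, 0, 0], [0.0007, 0, 0.022], 255], [[0, 0, 0], [0.0007, 0, 0.022], 255]]}}

```text
clock: 12.35
tool_pos: [0.5221, 0.2355, 0.1534]
tcp_rot: [-1.166, 1.567, 0.435]
ft_force: [-4.7, 1.3, 14.8]
width: 0.305
```

All eight caps are rolled over. I'll make a return pass at the same pressure to be sure.

{"fn": "move_arm", "kwargs": {"commands": [[[0, 0, 0], [0.0, 0, -0.004], 255], [[0, 0, 0], [-0.0002, 0, -0.011], 255], [[0, 0, 0], [-0.0003, 0, -0.018], 255], [[0, 0, 0], [-0.0004, 0, -0.025], 255], [[0, 0, 0], [-0.0006, 0, -0.032], 255], [[0, 0, 0], [-0.0007, 0, -0.039], 255], [[0, 0, 0], [-0.0008, 0, -0.046], 255], [[0, 0, 0], [-0.001, 0, -0.053], 255], [[0, 0, 0], [-0.0011, 0, -0.06], 255], [[0, 0, 0], [-0.0012, 0, -0.067], 255], [[0, 0, 0], [-0.0014, 0, -0.074], 255], [[0, 0, 0], [-0.0015, 0, -0.078], 255]]}}

```text
clock: 13.35
tool_pos: [0.5249, 0.1568, 0.1547]
tcp_rot: [-1.337, 1.566, 0.264]
ft_force: [-3.1, 1.1, 14.1]
width: 0.304
```

{"fn": "move_arm", "kwargs": {"commands": [[[0, 0, 0], [0.0, 0, -0.004], 255], [[0, 0, 0], [-0.0002, 0, -0.011], 255], [[0, 0, 0], [-0.0003, 0, -0.018], 255], [[0, 0, 0], [-0.0004, 0, -0.025], 255], [[0, 0, 0], [-0.0006, 0, -0.032], 255], [[0, 0, 0], [-0.0007, 0, -0.039], 255], [[0, 0, 0], [-0.0008, 0, -0.046], 255], [[0, 0, 0], [-0.001, 0, -0.053], 255], [[0, 0, 0], [-0.0011, 0, -0.06], 255], [[0, 0, 0], [-0.0012, 0, -0.067], 255], [[0, 0, 0], [-0.0014, 0, -0.074], 255], [[0, 0, 0], [-0.0015, 0, -0.077], 255]]}}

```text
clock: 14.35
tool_pos: [0.5275, 0.0793, 0.1559]
tcp_rot: [-1.587, 1.566, 0.014]
ft_force: [-1.8, 0.4, 11.8]
width: 0.303
```

Now I'll lift straight up and look at the caps from the rack midpoint.

{"fn": "move_arm", "kwargs": {"commands": [[[0, 0, 0], [-0.01, 0, 0], 255], [[0, 0, 0], [-0.04, 0, 0], 255], [[0, 0, 0], [-0.08, 0, 0], 255], [[0, 0, 0], [-0.11, 0, 0], 255], [[0, 0, 0], [-0.125, 0, 0], 255], [[0, 0, 0], [-0.125, 0, 0], 255], [[0, 0, 0], [-0.125, 0, 0], 255]]}}

```text
clock: 14.93
tool_pos: [0.5261, 0.08, 0.2786]
tcp_rot: [-1.667, 1.57, -0.066]
ft_force: [-0.5, 0.1, -2.7]
width: 0.307
```

```bash
python3 - <<'E'
from plant import env
from h import *
np.set_printoptions(precision=4,suppress=True)
for n in("wrist","top"):
    p=env.read_camera(n); show(p,(0,0,640,400),1,f"pics/{n}6.png")
    W=cloud(p);I=rgb(p)
    b=(I[:,:,2]>I[:,:,0]+30)&(I[:,:,2]>I[:,:,1]+20)&(W[:,:,2]>0.06)&(W[:,:,2]<0.11)&(abs(W[:,:,0]-.524)<.05)&(abs(W[:,:,1]-.157)<.12)
    q=W[b]
    for y in np.arange(.157-.077,.25,.022):
        s=q[abs(q[:,1]-y)<.007]; print(n,round(y,3),len(s),np.median(s[:,2]) if len(s) else None)
o=env.observe(); print(o["clock"],o["tool_pos"],o["ft_force"],o["torque"]);print(rel(o,(0.578,-0.131,0.28),0.43))
E
```

```text
wrist 0.08 134 0.07691227622097144
wrist 0.102 153 0.07649460971242218
wrist 0.124 183 0.07615901288508937
wrist 0.146 171 0.07603606736749266
wrist 0.168 172 0.07540079311660142
wrist 0.19 181 0.07526337934740955
wrist 0.212 196 0.0749179831665589
wrist 0.234 180 0.07451130759940308
top 0.08 0 None
top 0.102 30 0.0767668066324248
top 0.124 0 None
top 0.146 12 0.07790686356664983
top 0.168 30 0.0775360962518267
top 0.19 34 0.07610126784941133
top 0.212 36 0.07619121152780411
top 0.234 36 0.07540977355364692
15.0333 [0.5252 0.0799 0.2767] [ 0.1407  0.4682 -2.4214] [ 0.018  -0.0023  0.0274]
(array([ 1.1711, -0.002 , -0.0031]), array([-0.0035, -0.0464, -0.2124]))
```

View pics/wrist6.png

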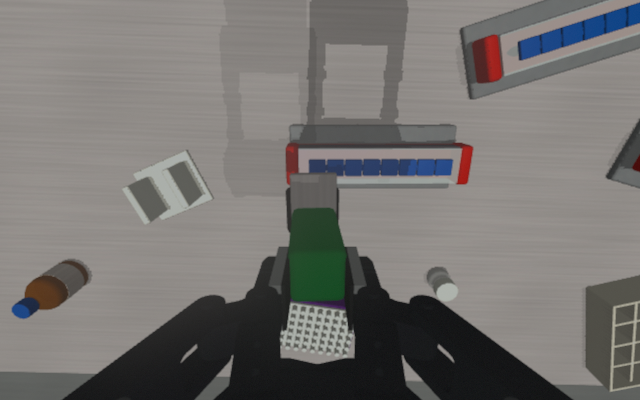

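The caps are lowered and now lie on one straight line (0.0769 falling to 0.0745 m). Strip visible at (308–452,167), stand at (168,187). Moving back to the stand.

{"fn": "move_arm", "kwargs": {"commands": [[[0.12, 0, 0], [0, -0.005, -0.021], 255], [[0.24, 0, 0], [0, -0.009, -0.042], 255], [[0.36, 0, 0], [0, -0.014, -0.064], 255], [[0.48, 0, 0], [0, -0.018, -0.085], 255], [[0.6, 0, 0], [0, -0.023, -0.106], 255], [[0.72, 0, 0], [0, -0.028, -0.127], 255], [[0.84, 0, 0], [0, -0.032, -0.148], 255], [[0.96, 0, 0], [0, -0.037, -0.17], 255], [[1.08, 0, 0], [0, -0.042, -0.191], 255], [[1.17, 0, 0], [0, -0.046, -0.212], 255], [[1.17, 0, 0], [0, -0.046, -0.212], 255], [[1.17, 0, 0], [0, -0.046, -0.212], 255]]}}

```text
clock: 16.03
tool_pos: [0.5778, -0.1314, 0.2761]
tcp_rot: [2.345, 1.566, 2.775]
ft_force: [-0.2, -0.2, -2.6]
width: 0.304
```

```bash
cat > st.py <<'E'
from plant import env
from h import *
import sys
np.set_printoptions(precision=4,suppress=True)
p=env.read_camera("wrist"); show(p,(0,0,640,400),1,sys.argv[1])
o=env.observe(); print(o["clock"],o["tool_pos"],o["ft_force"],o["torque"],"tilt",tool(o).as_matrix()[:,0])
W=cloud(p).reshape(-1,3)
near=np.linalg.norm(W[:,:2]-[.578,-.131],axis=1)<0.075
for lo,hi in((0.0035,0.010),(0.05,0.062)):
    m=(W[:,2]>lo)&(W[:,2]<hi)&near
    if m.sum()>20: print(lo,m.sum(),cv2.minAreaRect((W[m][:,:2]*1000).astype(np.float32)))
# held roller: plate top pixels, in world
zt=o["tool_pos"][2]
I=rgb(p).reshape(-1,3)
g=(I[:,1]>I[:,0]+20)&(I[:,1]>I[:,2]+12)&(abs(W[:,2]-(zt+0.006+0.032))<0.006)
if g.sum()>20: print("handle top",g.sum(),W[g].mean(0),cv2.minAreaRect((W[g][:,:2]*1000).astype(np.float32)))
m=(abs(W[:,2]-(zt+0.006-0.034))<0.006)&(np.linalg.norm(W[:,:2]-o["tool_pos"][:2],axis=1)<0.05)
if m.sum()>20: print("plate",m.sum(),W[m].mean(0),cv2.minAreaRect((W[m][:,:2]*1000).astype(np.float32)))
print(rel(o,(0.578,-0.131,float(sys.argv[2])),0.425))
E
python3 st.py pics/w7.png 0.17
```

```text
16.0833 [ 0.5778 -0.1305  0.2766] [-0.0168  0.0453 -3.5993] [ 0.0459  0.0102 -0.0545] tilt [-0.0034  0.0015 -1.    ]
0.0035 2232 ((577.7061767578125, -131.13839721679688), (79.92354583740234, 88.97105407714844), 24.361690521240234)
0.05 376 ((575.673583984375, -127.91534423828125), (55.6197624206543, 62.489437103271484), 23.25937271118164)
handle top 2778 [ 0.5776 -0.1284  0.3121] ((577.9994506835938, -129.73558044433594), (27.073522567749023, 27.356563568115234), 23.832225799560547)
plate 1702 [ 0.5663 -0.1097  0.2487] ((567.1859741210938, -111.91814422607422), (29.705516815185547, 27.64948081970215), 25.71014404296875)
(array([ 0.0065, -0.0024, -0.0028]), array([ 0.1066, -0.0008,  0.0002]))
```

View pics/w7.png

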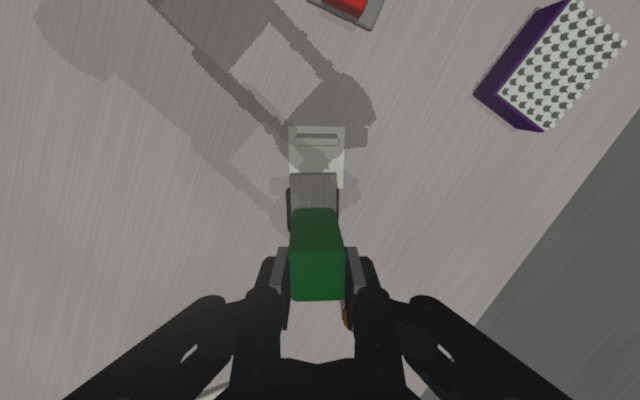

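Stand measured at (0.5777,-0.1312), yaw 0.424, with the roller aligned over it. I'll descend to just above the walls.

{"fn": "move_arm", "kwargs": {"commands": [[[0.006, 0, 0], [0.03, 0, 0], 255], [[0.006, 0, 0], [0.07, 0, 0], 255], [[0.006, 0, 0], [0.1, 0, 0], 255], [[0.006, 0, 0], [0.12, 0, 0], 255], [[0.006, 0, 0], [0.127, 0, 0], 255], [[0.006, 0, 0], [0.127, 0, 0], 255], [[0.006, 0, 0], [0.127, 0, 0], 255], [[0.006, 0, 0], [0.127, 0, 0], 255]]}}

```text
clock: 16.75
tool_pos: [0.5795, -0.1307, 0.1535]
tcp_rot: [-0.791, 1.567, -0.365]
ft_force: [0.5, -1.0, -1.8]
width: 0.304
```

```bash
python3 st.py pics/w8.png 0.092; python3 - <<'E'
from plant import env
from h import *
p=env.read_camera("scene"); show(p,(160,170,290,270),6,"pics/s8.png")
E
```

```text
16.8 [ 0.5795 -0.1308  0.1536] [-0.6397  0.6158 -2.7985] [ 0.0105 -0.0165 -0.0016] tilt [ 0.0034 -0.0013 -1.    ]
0.0035 2707 ((577.173828125, -130.9901123046875), (80.04094696044922, 88.1229476928711), 24.403039932250977)
0.05 953 ((577.1233520507812, -131.0569305419922), (55.55442428588867, 69.81581115722656), 24.54779624938965)
handle top 2804 [ 0.579  -0.1274  0.1895] ((579.6270141601562, -128.53863525390625), (27.342477798461914, 27.59143829345703), 25.077133178710938)
plate 1705 [ 0.5683 -0.109   0.1259] ((569.3416137695312, -111.27752685546875), (29.899669647216797, 27.585630416870117), 24.572711944580078)
(array([0.0005, 0.0025, 0.0025]), array([ 0.0615,  0.0006, -0.0016]))
```

View pics/s8.png

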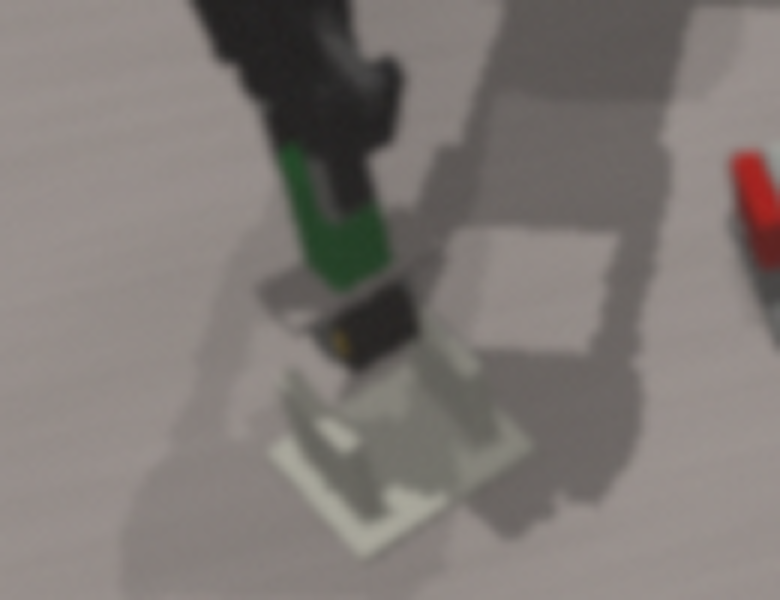

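View pics/w8.png

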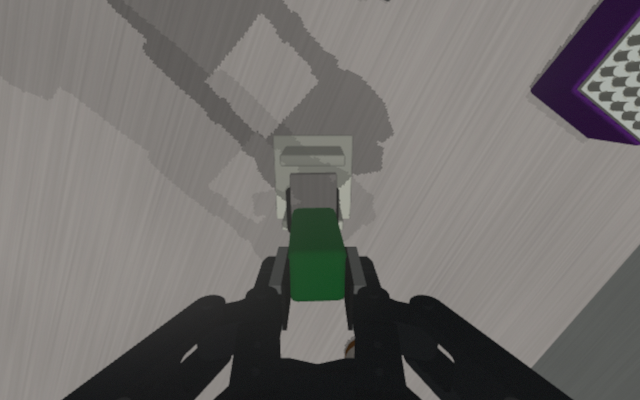

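Wheel is centred above the slot between the walls (scene crop (370,330)). I'll lower it slowly.

{"fn": "move_arm", "kwargs": {"commands": [[[0, 0, 0], [0.008, 0, -0.002], 255], [[0, 0, 0], [0.017, 0, -0.002], 255], [[0, 0, 0], [0.026, 0, -0.002], 255], [[0, 0, 0], [0.035, 0, -0.002], 255], [[0, 0, 0], [0.044, 0, -0.002], 255], [[0, 0, 0], [0.051, 0, -0.002], 255], [[0, 0, 0], [0.056, 0, -0.002], 255], [[0, 0, 0], [0.058, 0, -0.002], 255], [[0, 0, 0], [0.06, 0, -0.002], 255], [[0, 0, 0], [0.06, 0, -0.002], 255]]}}

```text
clock: 17.68
tool_pos: [0.5768, -0.1315, 0.092]
tcp_rot: [-0.978, 1.57, -0.553]
ft_force: [0.5, 0.6, -2.3]
width: 0.308
```

```bash
python3 st.py pics/w9.png 0.092
```

```text
17.7333 [ 0.577  -0.1316  0.092 ] [-0.0777  0.0844 -2.2655] [ 0.0112 -0.0397  0.0088] tilt [ 0.001  -0.0005 -1.    ]
0.0035 3840 ((577.0784301757812, -131.22894287109375), (80.0380859375, 89.7135009765625), 24.37127113342285)
0.05 768 ((564.4883422851562, -103.58737182617188), (55.887271881103516, 10.36418342590332), 24.863922119140625)
handle top 2811 [ 0.5763 -0.1283  0.128 ] ((576.707763671875, -129.8179931640625), (27.311256408691406, 27.494218826293945), 22.63302993774414)
plate 1854 [ 0.5657 -0.1092  0.064 ] ((568.2198486328125, -111.04125213623047), (53.6409912109375, 27.39469337463379), 25.725923538208008)
(array([0.    , 0.0007, 0.0008]), array([0.    , 0.0001, 0.0012]))
```

Still bearing the weight, just above the wall tops. Lowering a little more until the force changes.

{"fn": "move_arm", "kwargs": {"commands": [[[0, 0, 0], [0.0005, 0, 0], 255], [[0, 0, 0], [0.001, 0, 0], 255], [[0, 0, 0], [0.001, 0, 0], 255]]}}

```text
clock: 17.98
tool_pos: [0.5771, -0.1317, 0.0918]
tcp_rot: [-0.865, 1.569, -0.439]
ft_force: [-2.3, 0.2, 5.6]
width: 0.307
```

It is seated on the wall tops. Releasing.

{"fn": "move_arm", "kwargs": {"commands": [[[0, 0, 0], [0, 0, 0], 180], [[0, 0, 0], [0, 0, 0], 90], [[0, 0, 0], [0, 0, 0], 0], [[0, 0, 0], [0, 0, 0], 0], [[0, 0, 0], [0, 0, 0], 0], [[0, 0, 0], [0, 0, 0], 0], [[0, 0, 0], [0, 0, 0], 0], [[0, 0, 0], [0, 0, 0], 0]]}}

```text
clock: 18.65
tool_pos: [0.5766, -0.1315, 0.0905]
tcp_rot: [-2.567, 1.571, -2.142]
ft_force: [-0.2, -0.1, 0.2]
width: 1.004
```

```bash
python3 st.py pics/w10.png 0.092
```

```text
18.7 [ 0.5766 -0.1315  0.0905] [-0.5791 -0.121   0.026 ] [-0.0091  0.0075  0.0084] tilt [-0.     -0.0001 -1.    ]
0.0035 3844 ((577.1039428710938, -131.2593994140625), (80.00679016113281, 89.23721313476562), 24.36680030822754)
0.05 1109 ((576.775390625, -131.05967712402344), (55.57386779785156, 70.18570709228516), 23.846818923950195)
handle top 2938 [ 0.574  -0.1295  0.1273] ((574.6229858398438, -131.1400909423828), (27.206762313842773, 27.377323150634766), 25.3038387298584)
plate 2431 [ 0.5684 -0.1122  0.062 ] ((576.7460327148438, -131.0834503173828), (55.28023910522461, 70.38184356689453), 24.087657928466797)
(array([-0.    , -0.0001,  0.    ]), array([-0.0015, -0.0001,  0.0014]))
```

View pics/w10.png

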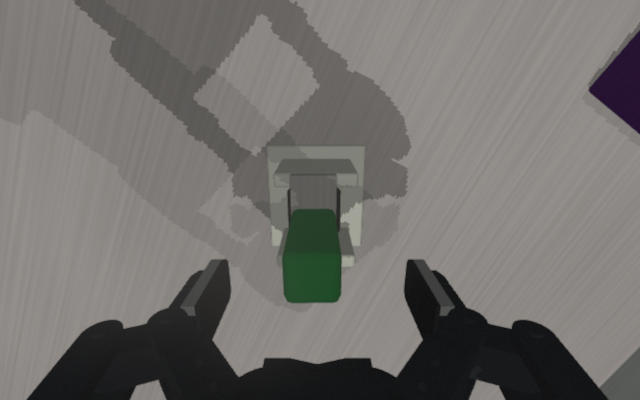

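Fingers are open and clear. The handle at (313,258) hangs over the stand. Retreating upward.

{"fn": "move_arm", "kwargs": {"commands": [[[0, 0, 0], [-0.02, 0, 0.001], 0], [[0, 0, 0], [-0.05, 0, 0.001], 0], [[0, 0, 0], [-0.09, 0, 0.001], 0], [[0, 0, 0], [-0.13, 0, 0.001], 0], [[0, 0, 0], [-0.17, 0, 0.001], 0], [[0, 0, 0], [-0.19, 0, 0.001], 0], [[0, 0, 0], [-0.19, 0, 0], 0], [[0, 0, 0], [-0.19, 0, 0], 0], [[0, 0, 0], [-0.19, 0, 0], 0]]}}

```text
clock: 19.45
tool_pos: [0.5761, -0.1313, 0.2793]
tcp_rot: [2.406, 1.569, 2.831]
ft_force: [1.1, -0.3, -0.6]
width: 1.005
```

```bash
python3 - <<'E'
from plant import env
from h import *
np.set_printoptions(precision=4,suppress=True)
p=env.read_camera("wrist"); show(p,(220,80,420,230),4,"pics/w11.png")
W=cloud(p).reshape(-1,3); near=np.linalg.norm(W[:,:2]-[.578,-.131],axis=1)<0.075
for lo,hi in((0.0035,0.010),(0.05,0.0605),(0.0615,0.068),(0.12,0.14)):
    m=(W[:,2]>lo)&(W[:,2]<hi)&near
    print(lo,m.sum(),W[m][:,2].mean(),cv2.minAreaRect((W[m][:,:2]*1000).astype(np.float32)))
    if lo>.1: A=np.c_[W[m][:,:2]-W[m][:,:2].mean(0),np.ones(m.sum())]; print("top slope",np.linalg.lstsq(A,W[m][:,2],rcond=None)[0])
p=env.read_camera("scene"); show(p,(180,180,300,270),6,"pics/s11.png")
t=env.read_camera("top"); W=cloud(t);I=rgb(t)
b=(I[:,:,2]>I[:,:,0]+40)&(I[:,:,2]>I[:,:,1]+25)&(abs(W[:,:,0]-.524)<.05)&(abs(W[:,:,1]-.157)<.12)
q=W[b]; print("top caps mean z",np.median(q[:,2]),len(q))
for k,(a,bb,c,d) in {"tip":(330,125,382,172),"jar":(278,158,300,178),"bot":(478,150,508,180)}.items():
    w=W[bb:d,a:c].reshape(-1,3); print(k,np.nanmean(w[w[:,2]>.004],0))
E
```

```text
0.0035 1569 0.005900950839988258 ((577.8850708007812, -131.573974609375), (79.87162017822266, 90.10286712646484), 24.244796752929688)
0.05 320 0.057645051484368236 ((577.1956787109375, -131.13290405273438), (54.980709075927734, 69.24657440185547), 24.417835235595703)
0.0615 514 0.06393541675563505 ((576.2284545898438, -132.17999267578125), (29.932403564453125, 69.14266967773438), 24.50237464904785)
0.12 663 0.12728522640927983 ((575.5615844726562, -131.58380126953125), (26.781435012817383, 27.553743362426758), 24.044776916503906)
top slope [ 0.0277 -0.0439  0.1273]
top caps mean z 0.07593419200907703 401
tip [0.7751 0.0869 0.0526]
jar [0.7196 0.284  0.0305]
bot [ 0.5692 -0.1021  0.6458]
```

View pics/w11.png

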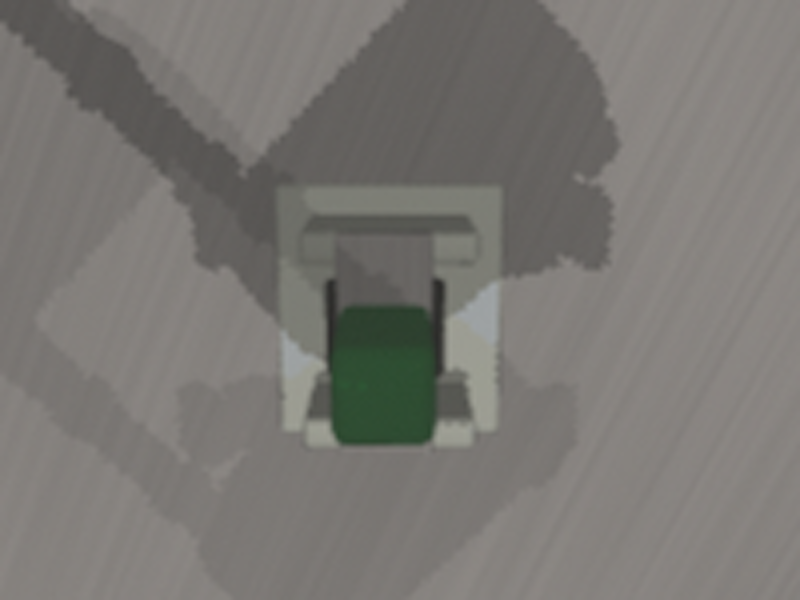

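View pics/s11.png

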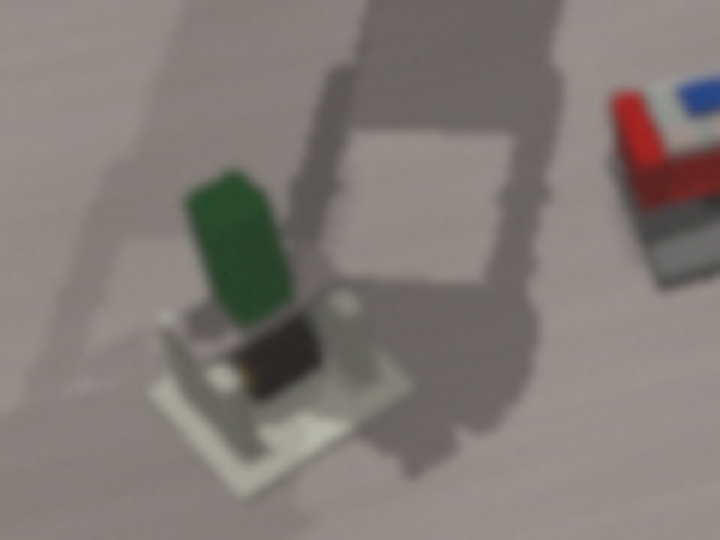

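```bash
python3 - <<'E'
from plant import env
from h import *
np.set_printoptions(precision=4,suppress=True)
W=np.load("w1.npz")["W"].reshape(-1,3); near=np.linalg.norm(W[:,:2]-[.578,-.131],axis=1)<0.075
m=(W[:,2]>.12)&(W[:,2]<.14)&near; A=np.c_[W[m][:,:2]-W[m][:,:2].mean(0),np.ones(m.sum())]; print("initial top slope",np.linalg.lstsq(A,W[m][:,2],rcond=None)[0])
o=env.observe(); print(o["clock"],o["qvel"],o["width"])
t=env.read_camera("top"); W=cloud(t);I=rgb(t)
b=(I[:,:,2]>I[:,:,0]+40)&(I[:,:,2]>I[:,:,1]+25)&(abs(W[:,:,0]-.524)<.05)&(abs(W[:,:,1]-.157)<.12)
q=W[b]
for y in np.arange(.157-.077,.25,.022):
    s=q[abs(q[:,1]-y)<.008]; print(round(y,3),len(s),np.median(s[:,2]))
p=env.read_camera("scene"); print([ (r["conf"],r["extent"]) for r in env.regions_of(p,"reagent")[:2]])
E
```

```text
initial top slope [ 0.0179 -0.0562  0.1272]
19.6 [ 0.0003 -0.002  -0.0076 -0.0008  0.0016 -0.0018] 1.0004852297329547
0.08 36 0.07709065699942907
0.102 31 0.07707400811759194
0.124 32 0.07631911089616153
0.146 40 0.07529486501750336
0.168 42 0.07602242625701902
0.19 42 0.07557177757717393
0.212 40 0.07580979904791066
0.234 38 0.0751579321748828
[(0.81, [150.6, 309.3, 30.1, 34.8])]
```

The handle-top slope matches the first picture (a camera bias, not a tilt). The caps lie on one line and the bystanders are where they were. Handing in.

```bash
python3 -c "
from plant import env
print(env.sign_off())"
```

```text
the job is handed in; nothing more can be done
None
```

I rolled all eight caps down on the right-most rack, hung the roller back in its stand and let go of it. I handed the job in at about 20 s; no verdict was reported.

**Pressing:** I made one pass along the strip and one back at about 14–17 N. These are the forces read at the end of each move, after allowing for the roller's weight; I saw nothing near 45 N.

**Caps:** From the wrist camera, each cap stands about 2.8–3.8 mm lower than before, and the tops now lie on one straight sloping line. Two caps, cap6 at 2.8 mm and cap7 at 3.0 mm, measured below the required 3.3 mm. I put that down to about 0.5 mm of camera error, because the tops are in line and every cap was pressed well above the roughly 9 N at which it gives way. The final top-camera heights were noisier, scattered by about 1 mm, but showed no cap standing proud.

**Roller:** The shoulder plate lies flat on both stand walls, about 2 mm from centre. The handle-top height matches the first picture, and its slope does within about 0.01 rad. The gripper is open and about 19 cm above where it let go.

**Bystanders:** The tip box and jar moved by no more than about 1 mm in the measurements. The arm hid the bottle in the final top view, so I checked it only in the scene camera, where it is within about 1 pixel of its starting place.

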